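Try a taper arbor in its socket and drift it free

ROBOT

A 6-joint arm with a two-finger parallel gripper is mounted at the origin on the work surface; the furniture and walls round the work are solid. World frame = base frame: x ahead of the robot, y to its left, z up, the work surface at z = 0. Lengths are in m, angles in degrees, forces in N, time in s.
With the tool pointing down it reaches from about 0.25 to 0.725 m from the base axis. Payload 9.7 kg.
Tool frame: the origin (TCP) lies midway between the tips of the shut fingers; the grasp point (between the pads) lies 19 mm behind it (bot.pinch_z is the distance from the TCP to the grasp point, in m); z points along the fingers, y is the line along which they close (so a half turn about z gives the same grasp; the last joint's range is limited). The gripper opens to 85 mm and grips with 20 to 120 N. Pads are 22 mm wide; open, the fingers measure 114 mm over their backs; the gripper's body (76 mm by 85 mm) begins 54 mm behind the grasp point. The pads swing forward as they close: fully open they stand 13 mm farther back than shut.
Start: joints at [67.953, 4.979, 10.078, 95.1, 0, 90], TCP at [0.206, 0.51, 0.231] pointing down, gripper open.
Joint ranges: [-179.16, 179.16], [-48.56, 103.87], [-65.8, 70.77], [-126.05, 130.52], [-82.76, 87.17], [-180, 180]. Speed limits (degrees/s): [127.2, 127.2, 147.25, 180, 180, 180].

INTERFACE

Orientations are given as [roll, pitch, yaw] about the fixed x, y, z axes, in that order (R = Rz(yaw) Ry(pitch) Rx(roll)).
In Python, from workcell import sensors, camera, camera_params, ticket, bot gives the robot as it stands.
- The arm moves only by the shell command python3 -m jog 'ROWS' [FORCE]. ROWS is JSON, a list that holds one entry, the list of rows, each a list of 5 numbers: the shift along the world's x, y, z in units of 50 mm (1.0 is 50 mm), then the turn about the world's z in units of 5 degrees (1.0 is 5 degrees), then the opening, from 0 (shut) to 1 (fully open). In form: [[[tx, ty, tz, yaw, grip], ...]]. A call has 1 to 8 rows; each row shifts and turns the commanded pose from where the row before left it; what a row does not reach is not made up. A row lasts 1/10 s, in which the tool goes at most 50 mm and 8.59 degrees, less where a joint would pass 70% of its speed; a pose out of reach is approached as far as the arm can. A call is refused whole if a number of a shift passes 1 or a number of a turn 1, either way. A call with a gripper value outside its range is refused whole. The fingers move at their own pace and stop on an object; FORCE is the grip in N (left out, the last holds). Time passes only in rows, so rows that do not move let the fingers close. It gives the time, the measured TCP pose, the force, the opening and the grip force at its end, in the units of the state.
- sensors.get_obs(): the state, without advancing time (a new reading comes with each control period).
- camera(name): name is "scene" or "top" or "wrist"; returns the picture (420x560x3 uint8, blue, green, red); there is no depth.
- camera_params(name): a dict with "fx", "fy", "cx", "cy" (pixels), "k1" (the pictures are not rectified: a ray, as slopes to the right and down, at radius r is drawn at 1 + k1 r^2 times it, then the intrinsics apply), "T" (4x4, takes a point from camera to world coordinates); the wrist camera has in their place "tool_from_camera" (4x4, takes a point from camera to tool coordinates, whose origin is the TCP and whose axes are the flange's). Camera axes: x right, y down, z forward; pixel columns grow to the right and rows downward; lengths in m; the calibration is good to about 2 mm. A picture is of the moment at which its call begins: read the wrist's pose just before it. camera_params takes no time and is no camera call.
- ticket.job_done(): hands the job in; it is judged then, once.
The state is a dict: "time": time; "q": joint angles; "qd": joint speeds; "joint_efforts": joint torques, N m; "ee_pos": TCP position; "tcp_rot": TCP orientation; "wrist_force": force on the tool from outside, world axes, zero at the start; "torque": the same for the moment, N m; "opening": finger opening in m; "grasp_force": force on a finger pad.
Only numpy, scipy, OpenCV 4.12 (cv2) and the standard library are available. Lean on these libraries where they do the work, as an engineer would, in place of code of your own. Each camera call takes 0.05 s, during which the arm holds its last target. There are 200 camera calls.

TASK

Try the fit of the red-headed arbor: take it from the wooden block, lower it into the blue taper socket, turn it counter-clockwise under a light push until you feel its tang drop into the driver, push it gently home with its collar down on the socket's rim, and let go of it. Then free it with the yellow-handled drift: slide this tip first, flat side down, through the slot under the arbor and drive it in until the arbor has come loose and its collar stands about a centimetre clear of the rim. Leave the drift in the slot, do not touch the arbor meanwhile, never force anything, and leave the other things on the table alone.

Things in the scene. Friction and masses are not known exactly. Their poses are not given: they have to be found in the camera images.
- arbor_grip (a point): Point on the axis of the loose arbor (0.45 kg) inside its red head, where to take it; 96 mm above its lowest end, z up. The head is 36 mm high, 22 mm of it below this point, with two flats 26 mm apart across x and 34 mm long along y (grip the flats); a steel stub 8 mm high is on top. At first the arbor stands upright in the right-hand hole of the wooden block.
- arbor_collar (a point): Point on the arbor's axis at the underside of its dark collar (42 mm diameter, 8 mm thick), 30 mm below arbor_grip; same axes. Below it a steel shank 36 mm long tapers from 32 to 24 mm diameter, then comes a flat tang 20 mm long, 6 mm thick in x and 20 mm wide in y, and last a round nose 10 mm long and 6 mm in diameter.
- rack: Fixed block of light wood 75 x 130 mm, 68 mm high, with two upright holes of 35 mm diameter at y = -32 mm (the arbor hangs in it by its collar at the start) and y = +32 mm (empty). Origin at the centre of its underside.
- socket_mouth (a point): Centre of the top rim (ring, 52 mm outside, about 33 mm inside diameter) of the fixed blue taper socket, 95 mm above the table; z up, y along the drift slot. Inside, four sprung jaws grip the taper over the arbor's last 8 mm, needing some 6 to 14 N straight down, less while twisting. Home, the collar's underside lies on the rim and the taper holds by itself.
- ring_top (a point): On the socket's axis, 38 mm below the rim: top of the driver ring inside, with a slot 8.4 mm wide for the tang, 0.25 to 1.35 rad counter-clockwise (from above) from the line of y, differing each time and not measured. A tang held along y rests on the ring (collar 18 mm above the rim); turned there under a light push of a few N, it drops in when in line to some 0.12 rad. Axes as socket_mouth.
- slot_floor (a point): Middle of the floor of the drift slot, 20 mm above the table, 75 mm below the rim; axes as socket_mouth. The slot runs right through along y, open at both ends, 19 mm wide (x; 26 mm from 17 mm up), 30 mm high. The blue body round it is 52 x 52 mm, on a dark base plate 130 x 90 mm (x, y), 14 mm high. When the arbor is home its nose ends 9 mm above this point.
- drift_grip (a point): Middle of the yellow grip block of the loose drift (steel wedge, 0.15 kg), 23 mm above its flat underside; x points to the tip, z up. The block is 50 mm long (x), 14 mm wide (y, grip across it), 38 mm high. It lies flat on the table.
- drift_tip (a point): Tip of the drift, 118 mm ahead of drift_grip in x, 2 mm above its underside; same axes. The oiled wedge runs from the block's front face 93 mm to the tip, 14 mm wide, flat below, 29 mm high at the block and 4 mm at the tip. It lifts the arbor's nose 0.27 mm per mm, at some 3 to 20 N; with the block against the blue body the collar stands about 12 mm clear.
- mug: White mug, 97 mm high, bystander at the back; origin under its centre.
- small_box: Small carton 96 x 75 x 48 mm, bystander at the back left; origin under its centre.
- bearing: Ball bearing 42 mm in diameter, 12 mm high, bystander by the vice at the right; origin under its centre.
There are look-alikes about, which are no part of the job. Of the things like the part that bears arbor_grip, leave any that is orange, purple or turquoise; of the rest the smaller one is meant.

How it is judged:
By the outcome, as a careful person would: the job done as asked, in the order asked, and still so for the second after the job is handed in, with the robot touching nothing.
It also fails if it takes over 72 s, if anything falls off the work surface, if the arm or the gripper's body presses on something with over 40 N, if the wrist force passes 120 N, or if a joint passes its speed limit or range.

## Working session

There is one attempt and no reset: what is moved stays moved. The work goes in short steps, Python scripts to look and compute and a shell command to move; the robot and the scene stay as the last step left them, time stands still between calls to the robot, and variables do not carry over. Pictures are saved under pics/ and viewed, at most 10 in all, crops included, and the job is handed in when it is done.

```bash
mkdir -p pics; ls; cat > h.py <<'E'
import numpy as np, cv2
from workcell import sensors, camera, camera_params, ticket, bot
def ray(name,u,v,T=None):
    p=camera_params(name); xd=np.array([(u-p["cx"])/p["fx"],(v-p["cy"])/p["fy"]]); x=xd.copy()
    for _ in range(20): x=xd/(1+p["k1"]*(x@x))
    T=np.array(p["T"]) if T is None else T
    return T[:3,3],T[:3,:3]@np.array([x[0],x[1],1])
def atz(name,u,v,z,T=None):
    o,d=ray(name,u,v,T); return o+d*(z-o[2])/d[2]
def proj(name,P,T=None):
    p=camera_params(name); T=np.array(p["T"]) if T is None else T
    c=T[:3,:3].T@(np.asarray(P)-T[:3,3]); x=c[:2]/c[2]; x=x*(1+p["k1"]*(x@x))
    return x*[p["fx"],p["fy"]]+[p["cx"],p["cy"]]
def wristT():
    from scipy.spatial.transform import Rotation as R
    s=sensors.get_obs(); M=np.eye(4); M[:3,3]=s["ee_pos"]; r=np.array(s["tcp_rot"])
    M[:3,:3]=R.from_euler("xyz",r,degrees=True).as_matrix() if r.size==3 else r
    return M@np.array(camera_params("wrist")["tool_from_camera"])
E
python3 - <<'E'
from h import *
for n in("top","scene"): cv2.imwrite(f"pics/{n}0.png",camera(n))
print(sensors.get_obs(),bot.pinch_z)
for n in("top","scene"):print(np.round(camera_params(n)["T"],3))
E
```

```text
pics
{'time': 0.1, 'q': array([ 6.79510591e+01,  5.00861238e+00,  1.00368279e+01,  9.51005580e+01,
       -7.72582465e-04,  9.00012863e+01]), 'qd': array([ 0.00342554, -0.1542065 ,  0.11181147,  0.01284115,  0.05323779,
       -0.11146636]), 'joint_efforts': array([ 6.32262836e-04, -5.21562839e+01,  4.65655124e+01,  1.59118522e-02,
        6.64218828e-05, -4.86679915e-05]), 'ee_pos': array([0.20638803, 0.50956444, 0.23062821]), 'tcp_rot': array([-1.79927657e+02,  7.74205942e-04,  1.57949774e+02]), 'wrist_force': array([-0.07763706,  0.05958944,  0.20017206]), 'torque': array([-0.02210985, -0.02234753, -0.03200388]), 'grasp_force': 0.0, 'opening': 0.08518481094135495} 0.0187
[[ 0.027 -0.993  0.115  0.337]
 [-1.    -0.028 -0.011 -0.056]
 [ 0.014 -0.115 -0.993  1.509]
 [ 0.     0.     0.     1.   ]]
[[ 0.877 -0.237  0.417  0.042]
 [-0.48  -0.458  0.748 -0.907]
 [ 0.014 -0.856 -0.516  0.676]
 [ 0.     0.     0.     1.   ]]
```

View pics/top0.png

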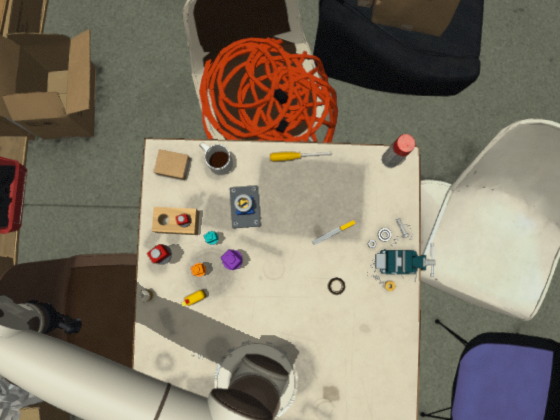

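View pics/scene0.png

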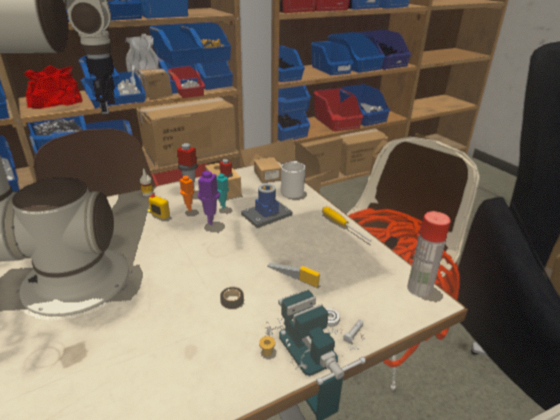

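The top view shows the rack at about (175,220) with the small red arbor at (182,218), a bigger red look-alike at (158,253), the socket at (245,205), and the drift from its grip at (347,226) to its tip at (314,243). I'll enlarge this area.

```bash
python3 - <<'E'
from h import *
i=cv2.imread("pics/top0.png")
a=cv2.resize(i[180:240,145:265],None,fx=6.5,fy=6.5,interpolation=cv2.INTER_CUBIC)
b=cv2.resize(i[215:247,305:361],None,fx=6,fy=6,interpolation=cv2.INTER_CUBIC)
s=cv2.imread("pics/scene0.png")
c=cv2.resize(s[255:290,262:326],None,fx=6,fy=6,interpolation=cv2.INTER_CUBIC)
o=np.zeros((600,780,3),np.uint8);o[:390]=a[:390,:780];o[395:395+b.shape[0],:b.shape[1]]=b
w=min(c.shape[1],780-340);o[395:395+min(205,c.shape[0]),340:340+w]=c[:205,:w]
cv2.imwrite("pics/crop1.png",o)
for n,u,v,z in [("arbor",182,218,.13),("socket",245,204,.095),("gripb",348,225,.042),("tip",313.5,243,.004),("rackc",175,220.5,.068)]: print(n,np.round(atz("top",u,v,z),4))
E
```

```text
arbor [0.4847 0.2206 0.13  ]
socket [0.5355 0.0423 0.095 ]
gripb [ 0.4871 -0.2717  0.042 ]
tip [ 0.4314 -0.1696  0.004 ]
rackc [0.4832 0.2539 0.068 ]
```

View pics/crop1.png

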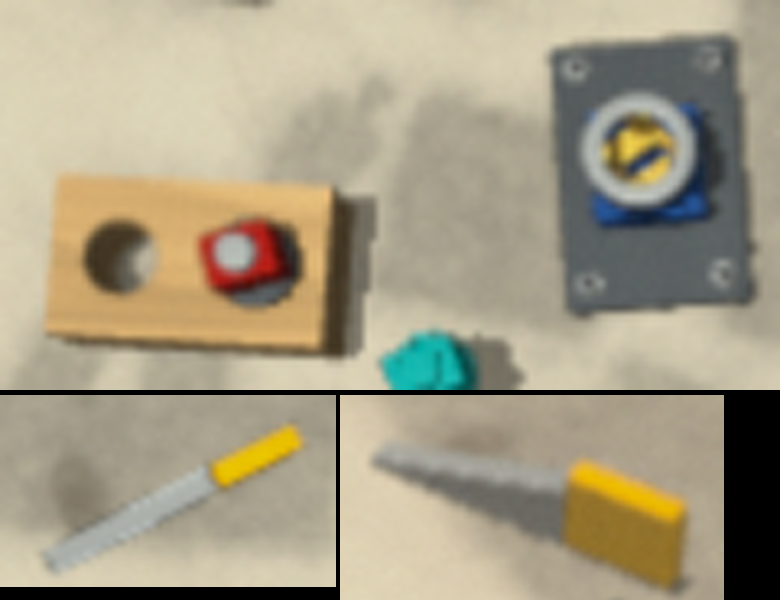

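Crop readings: arbor stub at (235,252), head turned about 13° CCW, socket rim centre (640,150). The driver slot is visible and slanted, roughly 30° CCW from y. The drift runs from its tip at (48,560) to the block end at (297,440) in the lower left panel.

```bash
python3 - <<'E'
from h import *
np.set_printoptions(precision=4,suppress=True)
def A(X,Y,z): return atz("top",(X+.5)/6.5-.5+145,(Y+.5)/6.5-.5+180,z)
def B(X,Y,z): return atz("top",(X+.5)/6-.5+305,(Y-395+.5)/6-.5+215,z)
def C(X,Y,z): return atz("scene",(X-340+.5)/6-.5+262,(Y-395+.5)/6-.5+255,z)
ang=lambda d:np.degrees(np.arctan2(d[1],d[0]))
print("stub",A(235,252,.120)); print("rack top corners",[A(*p,.068) for p in((60,176),(334,186),(324,350),(47,332))])
print("head yaw",ang(A(200,238,.112)-A(270,222,.112))-90)
print("rim",A(640,150,.095),"base",[A(*p,.014) for p in((553,47),(734,38),(750,300),(570,312))])
print("slot yaw",ang(A(620,172,.057)-A(660,145,.057))-90)
print("drift block top back/front",B(293,440,.038),B(216,475,.038),"tip",B(50,560,.004))
print("scene drift block back top / front",C(683,508,.038),C(577,470,.038),"tip",C(377,458,.004))
print(camera_params("wrist"))
E
```

```text
stub [0.4847 0.2262 0.12  ]
rack top corners [array([0.5235, 0.3213, 0.068 ]), array([0.5223, 0.192 , 0.068 ]), array([0.4459, 0.193 , 0.068 ]), array([0.4503, 0.3233, 0.068 ])]
head yaw 14.517514495461924
rim [0.5393 0.0483 0.095 ] base [array([0.6   , 0.0982, 0.014 ]), array([0.6069, 0.0108, 0.014 ]), array([ 0.4799, -0.0011,  0.014 ]), array([0.4717, 0.0849, 0.014 ])]
slot yaw 36.035334437279346
drift block top back/front [ 0.497 -0.289  0.038] [ 0.4779 -0.2494  0.038 ] tip [ 0.4342 -0.1677  0.004 ]
scene drift block back top / front [ 0.5025 -0.2886  0.038 ] [ 0.4781 -0.2494  0.038 ] tip [ 0.4308 -0.1684  0.004 ]
{'fx': 324.12688040024693, 'fy': 324.12688040024693, 'cx': 281.53756017933404, 'cy': 209.92208000611507, 'k1': -0.01627321102586853, 'tool_from_camera': array([[ 0.0004, -0.9538, -0.3003,  0.0788],
       [ 1.    ,  0.0003,  0.0003, -0.0011],
       [-0.0002, -0.3003,  0.9538, -0.1427],
       [ 0.    ,  0.    ,  0.    ,  1.    ]])}
```

```bash
python3 -m jog '[[[0.465,-0.472,0,-0.89,1],[0.465,-0.472,0,-0.89,1],[0.465,-0.472,0,-0.89,1],[0.465,-0.472,0,-0.89,1],[0.465,-0.472,0,-0.89,1],[0.465,-0.472,0,-0.89,1]]]' 20; python3 -m jog '[[[0.465,-0.472,0,-0.89,1],[0.465,-0.472,0,-0.89,1],[0.465,-0.472,0,-0.89,1],[0.465,-0.472,0,-0.89,1],[0.465,-0.472,0,-0.89,1],[0.465,-0.472,0,-0.89,1],[0,0,0,0,1],[0,0,0,0,1]]]'
python3 - <<'E'
from h import *
T=wristT();np.save("T1.npy",T);i=camera("wrist");cv2.imwrite("pics/w1.png",i)
print(sensors.get_obs()["q"],sensors.get_obs()["wrist_force"])
cv2.imwrite("pics/w1b.png",cv2.resize(i,(800,600),interpolation=cv2.INTER_CUBIC))
for P in[(.485,.2258,.12),(.485,.2258,.112)]:print(proj("wrist",P,T)*800/560)
E
```

```text
time: 0.7
ee_pos: [0.3466, 0.367, 0.231]
tcp_rot: [-180.0, 0.0, 131.1]
wrist_force: [-0.3, 1.0, -0.4]
opening: 0.0854
grasp_force: 0.0
time: 1.5
ee_pos: [0.4856, 0.2261, 0.2308]
tcp_rot: [-179.9, 0.0, 104.5]
wrist_force: [-0.5, 0.1, -0.5]
opening: 0.0854
grasp_force: 0.0
[2.50270918e+01 3.01366688e+00 7.96979078e+00 9.49969536e+01
 1.46873317e-02 1.00456231e+02] [-0.36792572 -1.38804371 -0.38494016]
[405.04252006 295.64659098]
[404.98129046 291.68332685]
```

View pics/w1b.png

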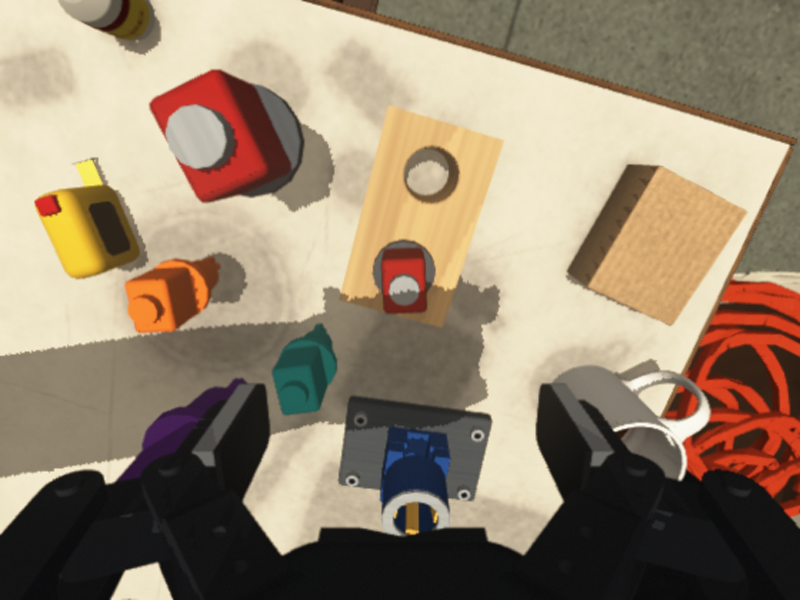

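The small red head is square to the gripper: its stub is at (404,290) in the enlarged view and its flats are at x = 384 and 426. The socket rim is at about (416,515), partly hidden. Next I'll check how tall the neighbours are before going down.

```bash
python3 - <<'E'
from h import *
np.set_printoptions(precision=4,suppress=True)
T=np.load("T1.npy");k=.7
f=lambda u,v,z:atz("wrist",(u+.5)*k-.5,(v+.5)*k-.5,z,T)
print("stub",f(404,290,.12),"rim",f(416,513,.095))
a,b,c,d=f(384,268,.112),f(383.5,311,.112),f(424,258,.112),f(426,311,.112)
for p,q in((a,b),(c,d)): print("edge",np.degrees(np.arctan2(*(p-q)[[1,0]]))-90)
def tri(t,s):
    o1,d1=ray("top",*t);o2,d2=ray("scene",*s)
    x=np.linalg.lstsq(np.c_[d1,-d2],o2-o1,rcond=None)[0];return (o1+d1*x[0]+o2+d2*x[1])/2
print("turq",tri((210,238),(223,174)),"purple",tri((232,259),(208,173)),"socket rim",tri((242.9,202.5),(267,187)))
E
```

```text
stub [0.4834 0.229  0.12  ] rim [0.5372 0.0579 0.095 ]
edge 13.185760243471549
edge 17.435901695933993
turq [0.4353 0.1356 0.124 ] purple [0.3715 0.0671 0.1721] socket rim [0.5404 0.0481 0.0972]
```

```bash
python3 -m jog '[[[-0.02,0,-0.6,0,0.6],[0,0,-0.6,0,0.6],[0,0,-0.6,0,0.6],[0,0,-0.5,0,0.6],[0,0,-0.4,0,0.6],[0,0,-0.33,0,0.6],[0,0,0,0,0.6],[0,0,0,0,0.6]]]' 50; python3 -m jog '[[[0,0,0,0,0.2],[0,0,0,0,0],[0,0,0,0,0],[0,0,0,0,0],[0,0,0,0,0],[0,0,0,0,0]]]'
```

```text
time: 2.35
ee_pos: [0.484, 0.2272, 0.0803]
tcp_rot: [-180.0, -0.0, 104.6]
wrist_force: [-0.3, -0.1, 0.5]
opening: 0.051
grasp_force: 0.0
time: 2.95
ee_pos: [0.485, 0.227, 0.0813]
tcp_rot: [179.9, -0.1, 104.6]
wrist_force: [-0.9, 1.3, 7.3]
opening: 0.0249
grasp_force: 49.3
```

```bash
python3 -m jog '[[[0,0,0.2,0,0],[0,0,0.5,0,0],[0,0,0.6,0,0],[0,0,0.6,0,0],[0,0,0.6,0,0],[0,0,0,0,0]]]'; python3 -m jog '[[[0.2,-0.6,0,-0.3,0],[0.2,-0.7,0,-0.3,0],[0.2,-0.7,0,-0.3,0],[0.2,-0.7,0,-0.3,0],[0.19,-0.6,0,-0.3,0],[0.1,-0.26,0,-0.3,0],[0,0,0,0,0],[0,0,0,0,0]]]'
python3 - <<'E'
from h import *
i=camera("scene")[130:230,200:330];w=camera("wrist");t=camera("top")[180:232,215:275]
o=np.zeros((600,800,3),np.uint8)
a=cv2.resize(i,None,fx=3.2,fy=3.2,interpolation=3);o[:a.shape[0],:a.shape[1]]=a
b=cv2.resize(w,(384,288));o[:288,416:]=b
c=cv2.resize(t,None,fx=4.8,fy=4.8,interpolation=3);o[330:330+c.shape[0],:c.shape[1]]=c
d=cv2.resize(w[180:340,180:380],(380,304),interpolation=3);o[292:596,416:796]=d
cv2.imwrite("pics/s2.png",o)
E
```

```text
time: 3.55
ee_pos: [0.4856, 0.227, 0.2093]
tcp_rot: [179.7, -0.1, 104.5]
wrist_force: [1.0, -0.2, -3.7]
opening: 0.0252
grasp_force: 49.9
time: 4.35
ee_pos: [0.5386, 0.049, 0.2041]
tcp_rot: [-179.9, -0.0, 95.6]
wrist_force: [0.3, 0.2, -4.0]
opening: 0.025
grasp_force: 49.7
```

View pics/s2.png

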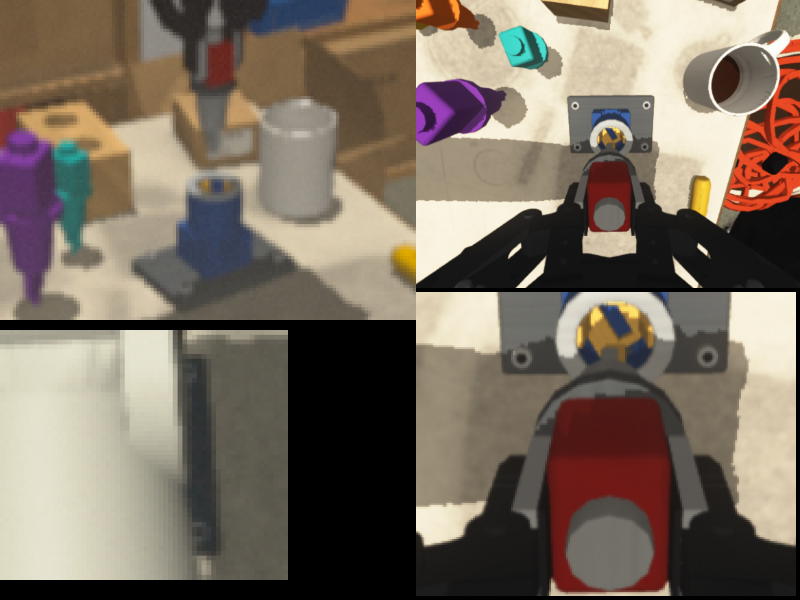

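The arbor hangs upright in the grip. In the wrist crop the base plate is square to the tool: its edges are at x = 499 and 730, its bolts at 521 and 708. The rim spans 557 to 678, centred slightly right of the head at 610.

```bash
python3 - <<'E'
from h import *
np.set_printoptions(precision=4,suppress=True)
T=wristT();k=1.9
f=lambda X,Y,z:atz("wrist",180+(X-416)/k,180+(Y-292)/k,z,T)
a,b=f(499,373,.014),f(730,373,.014);print("base edge",a,b,(a+b)/2,np.linalg.norm(a-b),np.degrees(np.arctan2(*(b-a)[[1,0]])))
a,b=f(521,356,.016),f(708,356,.016);print("bolts",a,b,(a+b)/2)
a,b=f(557,338,.095),f(677,338,.095);print("rim",a,b,(a+b)/2,np.linalg.norm(a-b))
a,b=f(566,545,.225),f(653,545,.225);print("stub",(a+b)/2,np.linalg.norm(a-b))
print(sensors.get_obs()["ee_pos"])
for z in(.057,): 
  p,q=f(606,308,z),f(622,333,z);print("slot",np.degrees(np.arctan2(*(p-q)[[1,0]])))
E
```

```text
base edge [0.4777 0.0007 0.014 ] [0.6099 0.0139 0.014 ] [0.5438 0.0073 0.014 ] 0.13279028120690672 5.681010492432612
bolts [0.49   0.0129 0.016 ] [0.5953 0.0234 0.016 ] [0.5427 0.0182 0.016 ]
rim [0.5141 0.0495 0.095 ] [0.5652 0.0545 0.095 ] [0.5396 0.052  0.095 ] 0.051266910081644496
stub [0.5376 0.0401 0.225 ] 0.020173052042476564
[0.5387 0.0496 0.2046]
slot 127.5422941651268
```

```bash
python3 -m jog '[[[0.02,-0.01,-0.3,0,0],[0,0,-0.3,0,0],[0,0,-0.3,0,0],[0,0,-0.25,0,0],[0,0,-0.2,0,0],[0,0,-0.1,0,0],[0,0,0,0,0]]]'; python3 -m jog '[[[0,0,-0.03,0,0],[0,0,-0.03,0,0],[0,0,0,0,0]]]';
```

```text
time: 5.2
ee_pos: [0.5399, 0.0484, 0.1319]
tcp_rot: [-180.0, -0.0, 95.6]
wrist_force: [0.1, 0.7, -3.9]
opening: 0.0251
grasp_force: 49.7
time: 5.5
ee_pos: [0.5402, 0.0481, 0.1295]
tcp_rot: [180.0, -0.0, 95.6]
wrist_force: [1.1, 0.5, -4.2]
opening: 0.0253
grasp_force: 49.7
```

```bash
for i in 1; do python3 -m jog '[[[0,0,-0.03,0,0],[0,0,-0.02,0,0],[0,0,0,0,0]]]'; python3 -m jog '[[[0,0,-0.02,0,0],[0,0,0,0,0]]]';  python3 -m jog '[[[0,0,-0.02,0,0],[0,0,0,0,0]]]'; done
```

```text
time: 5.8
ee_pos: [0.54, 0.0482, 0.1268]
tcp_rot: [180.0, -0.0, 95.6]
wrist_force: [1.8, 1.7, -3.2]
opening: 0.0252
grasp_force: 49.7
time: 6.0
ee_pos: [0.5401, 0.0482, 0.1262]
tcp_rot: [180.0, -0.0, 95.6]
wrist_force: [0.4, 2.4, -0.4]
opening: 0.0251
grasp_force: 50.2
time: 6.2
ee_pos: [0.5402, 0.0482, 0.126]
tcp_rot: [179.9, -0.0, 95.6]
wrist_force: [-1.4, 1.9, 7.4]
opening: 0.0256
grasp_force: 51.0
```

```bash
python3 -m jog '[[[0,0,0.01,0,0],[0,0,0,0.5,0],[0,0,0,0.5,0],[0,0,0,0.5,0],[0,0,0,0.5,0],[0,0,0,0.5,0],[0,0,0,0.5,0],[0,0,0,0,0]]]'; python3 -m jog '[[[0,0,0,0.4,0],[0,0,0,0.4,0],[0,0,0,0.4,0],[0,0,0,0,0]]]'
```

```text
time: 7.0
ee_pos: [0.5403, 0.0483, 0.1259]
tcp_rot: [179.9, 0.0, 110.6]
wrist_force: [0.1, 3.2, 5.3]
opening: 0.0257
grasp_force: 50.6
time: 7.4
ee_pos: [0.5404, 0.0483, 0.1258]
tcp_rot: [179.9, 0.0, 116.5]
wrist_force: [0.6, 4.8, 5.4]
opening: 0.0253
grasp_force: 50.6
```

```bash
python3 -m jog '[[[0,0.01,0.006,0.3,0],[0,0,0,0.3,0],[0,0,0,0,0]]]'; python3 -m jog '[[[0,0,0,0.3,0],[0,0,0,0.3,0],[0,0,0,0,0]]]';  python3 -m jog '[[[0,0,0,0.3,0],[0,0,0,0.3,0],[0,0,0,0,0]]]'
```

```text
time: 7.7
ee_pos: [0.5403, 0.0486, 0.1257]
tcp_rot: [180.0, 0.0, 119.6]
wrist_force: [3.0, 2.6, 3.2]
opening: 0.0254
grasp_force: 50.5
time: 8.0
ee_pos: [0.5402, 0.0486, 0.1256]
tcp_rot: [180.0, 0.0, 122.7]
wrist_force: [3.6, 3.5, 2.4]
opening: 0.0254
grasp_force: 50.4
time: 8.3
ee_pos: [0.5403, 0.0487, 0.1251]
tcp_rot: [180.0, -0.0, 125.7]
wrist_force: [5.1, 3.5, -1.3]
opening: 0.0254
grasp_force: 50.1
```

```bash
python3 -m jog '[[[0.01,0.005,-0.01,0.2,0],[0,0,-0.01,0,0],[0,0,0,0,0]]]'; python3 -m jog '[[[0,0,-0.01,0,0],[0,0,-0.01,0,0],[0,0,0,0,0]]]'
```

```text
time: 8.6
ee_pos: [0.5405, 0.0488, 0.1239]
tcp_rot: [-180.0, -0.0, 126.6]
wrist_force: [5.7, 2.0, -2.6]
opening: 0.0252
grasp_force: 49.9
time: 8.9
ee_pos: [0.5406, 0.0488, 0.123]
tcp_rot: [-180.0, -0.0, 126.6]
wrist_force: [4.9, 3.5, -1.8]
opening: 0.0254
grasp_force: 50.0
```

```bash
python3 -m jog '[[[0.015,0.01,-0.02,0,0],[0,0,-0.02,0,0],[0,0,0,0,0]]]'; python3 -c "
from h import *
print(sensors.get_obs()['torque'])"; python3 -m jog '[[[0.01,0.01,-0.02,0,0],[0,0,-0.02,0,0],[0,0,-0.02,0,0],[0,0,0,0,0]]]'; python3 -c "
from h import *
print(sensors.get_obs()['torque'])"
```

```text
time: 9.2
ee_pos: [0.5408, 0.0492, 0.1209]
tcp_rot: [-179.9, -0.0, 126.6]
wrist_force: [2.3, 1.3, -4.2]
opening: 0.0252
grasp_force: 49.8
[ 0.39843125 -0.60154243 -0.01487886]
time: 9.6
ee_pos: [0.5414, 0.0497, 0.1181]
tcp_rot: [-179.9, -0.0, 126.6]
wrist_force: [1.5, -0.3, -4.0]
opening: 0.025
grasp_force: 49.8
[ 0.05826883 -0.16196979 -0.02358144]
```

```bash
python3 -m jog '[[[0.005,0,-0.03,0,0],[0,0,-0.03,0,0],[0,0,0,0,0]]]';  python3 -m jog '[[[0,0,-0.02,0,0],[0,0,-0.02,0,0],[0,0,0,0,0]]]'; python3 -m jog '[[[0,0,-0.02,0,0],[0,0,-0.02,0,0],[0,0,0,0,0]]]'
```

```text
time: 9.9
ee_pos: [0.5417, 0.0498, 0.1154]
tcp_rot: [-180.0, -0.0, 126.6]
wrist_force: [-1.4, 0.0, -3.6]
opening: 0.0253
grasp_force: 50.0
time: 10.2
ee_pos: [0.5419, 0.0498, 0.1138]
tcp_rot: [180.0, 0.0, 126.6]
wrist_force: [-3.5, -0.2, 3.0]
opening: 0.0249
grasp_force: 50.5
time: 10.5
ee_pos: [0.542, 0.0498, 0.1118]
tcp_rot: [180.0, 0.0, 126.6]
wrist_force: [-1.8, -0.8, 4.4]
opening: 0.0255
grasp_force: 50.9
```

```bash
python3 -m jog '[[[-0.005,0,-0.02,0,0],[0,0,-0.02,0,0],[0,0,0,0,0]]]';  python3 -m jog '[[[0,0,-0.015,0,0],[0,0,-0.015,0,0],[0,0,0,0,0]]]'; python3 -m jog '[[[0,0,-0.01,0,0],[0,0,0,0,0]]]'
```

```text
time: 10.8
ee_pos: [0.5421, 0.0499, 0.1101]
tcp_rot: [179.9, 0.0, 126.6]
wrist_force: [-3.4, 0.1, 5.4]
opening: 0.0252
grasp_force: 51.1
time: 11.1
ee_pos: [0.5421, 0.0499, 0.1088]
tcp_rot: [179.9, 0.0, 126.6]
wrist_force: [-2.8, 0.5, 7.6]
opening: 0.0252
grasp_force: 51.3
time: 11.3
ee_pos: [0.5422, 0.0499, 0.1084]
tcp_rot: [179.9, 0.0, 126.5]
wrist_force: [-2.6, -0.1, 8.2]
opening: 0.0254
grasp_force: 51.4
```

```bash
python3 -m jog '[[[0,0,-0.01,0,0],[0,0,0,0,0]]]';  python3 -m jog '[[[0,0,-0.01,0,0],[0,0,0,0,0]]]'; python3 -m jog '[[[0,0,-0.01,0,0],[0,0,0,0,0]]]'
```

```text
time: 11.5
ee_pos: [0.5422, 0.0499, 0.1083]
tcp_rot: [179.9, 0.1, 126.6]
wrist_force: [-3.6, 0.3, 10.4]
opening: 0.0255
grasp_force: 51.8
time: 11.7
ee_pos: [0.5422, 0.0498, 0.1083]
tcp_rot: [179.9, 0.1, 126.6]
wrist_force: [-4.7, -1.0, 13.5]
opening: 0.0255
grasp_force: 52.2
time: 11.9
ee_pos: [0.5422, 0.0499, 0.1082]
tcp_rot: [179.9, 0.1, 126.6]
wrist_force: [-6.5, -0.4, 16.8]
opening: 0.0252
grasp_force: 52.6
```

z has stalled at .1082 while the force climbs, which is 18 mm below where the tang first touched the ring. So the collar is on the rim. Letting go.

```bash
python3 -m jog '[[[0,0,0.03,0,0],[0,0,0,0,0],[0,0,0,0,0.3],[0,0,0,0,0.6],[0,0,0,0,0.6],[0,0,0,0,0.6]]]'; python3 -m jog '[[[0,0,0.2,0,0.6],[0,0,0.5,0,0.6],[0,0,0.6,0,0.6],[0,0,0.6,0,0.6],[0,-0.1,0.2,0,0.6],[-0.05,-0.4,0,-0.2,0.6],[-0.15,-0.7,0,-0.3,0.6],[-0.15,-0.8,0,-0.3,0.6]]]'; python3 -m jog '[[[-0.15,-0.8,0,-0.3,0.6],[-0.15,-0.8,0,-0.3,0.6],[-0.15,-0.8,-0.2,-0.3,0.6],[-0.15,-0.8,-0.2,0,0.6],[-0.1,-0.7,-0.2,0,0.6],[-0.05,-0.52,-0.1,0,0.6],[0,0,0,0,0.6],[0,0,0,0,0.6]]]'
python3 - <<'E'
from h import *
T=wristT();np.save("T2.npy",T);w=camera("wrist");i=camera("scene")[150:230,220:320];t=camera("top")[180:232,215:275]
cv2.imwrite("pics/w2raw.png",w)
o=np.zeros((600,800,3),np.uint8)
o[:420,:560]=w
o[:192,564:]=cv2.resize(i,None,fx=2.4,fy=2.4,interpolation=3)[:192,:236]
o[200:408,564:]=cv2.resize(t,None,fx=4,fy=4,interpolation=3)[:,:236]
cv2.imwrite("pics/s3.png",o)
E
```

```text
time: 12.5
ee_pos: [0.5417, 0.0498, 0.1071]
tcp_rot: [-180.0, -0.0, 126.6]
wrist_force: [0.4, 0.5, -0.6]
opening: 0.051
grasp_force: 0.0
time: 13.3
ee_pos: [0.5239, -0.0508, 0.2123]
tcp_rot: [-180.0, -0.0, 122.6]
wrist_force: [1.6, -0.1, -0.1]
opening: 0.0513
grasp_force: 0.0
time: 14.1
ee_pos: [0.4863, -0.2715, 0.1772]
tcp_rot: [-180.0, -0.1, 118.0]
wrist_force: [0.8, 0.1, 1.1]
opening: 0.051
grasp_force: 0.0
```

View pics/s3.png

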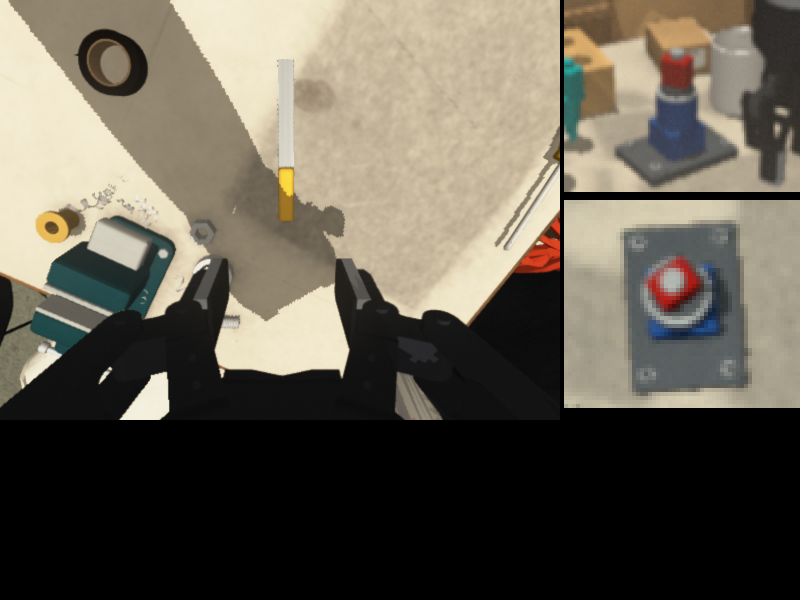

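The scene and top insets show the arbor standing in the socket with its collar on the rim. The drift lies in line with the tool: its block spans x 279–294, y 168–221 and its tip is at (286,60).

```bash
python3 - <<'E'
from h import *
np.set_printoptions(precision=4,suppress=True)
T=np.load("T2.npy");f=lambda u,v,z:atz("wrist",u,v,z,T)
yaw=np.radians(118);fx=np.array([np.cos(yaw),np.sin(yaw)]);fy=np.array([np.sin(yaw),-np.cos(yaw)])
tcp=np.array(sensors.get_obs()["ee_pos"])[:2]
for n,p in dict(back=f(286.5,221,.042),front=f(286.5,168,.042),l=f(279,200,.042),r=f(294,200,.042),tip=f(286,60,.004),fl=f(278.5,168,.042)).items(): d=p[:2]-tcp;print(n,p,"fwd",d@fx,"lat",d@fy)
E
```

```text
back [ 0.498  -0.2882  0.042 ] fwd -0.020885399621926624 lat 0.0013444880394186478
front [ 0.475  -0.2455  0.042 ] fwd 0.027613381619902976 lat 0.0011272594619241999
l [ 0.4827 -0.2739  0.042 ] fwd -0.0010835108391808411 lat -0.005420137622919657
r [ 0.4945 -0.2676  0.042 ] fwd -0.0010823510725815394 lat 0.007930854714950572
tip [ 0.4321 -0.1655  0.004 ] fwd 0.11832694997528202 lat 0.0008202252917367999
fl [ 0.4689 -0.2487  0.042 ] fwd 0.02761319473744573 lat -0.005782953344275825
```

```bash
python3 -m jog '[[[0.05,-0.08,-0.5,0,0.4],[0.05,-0.07,-0.6,0,0.4],[0,0,-0.6,0,0.4],[0,0,-0.6,0,0.4],[0,0,-0.5,0,0.4],[0,0,-0.38,0,0.4],[0,0,-0.2,0,0.4],[0,0,0,0,0.4]]]' 60; python3 -m jog '[[[0,0,0,0,0.1],[0,0,0,0,0],[0,0,0,0,0],[0,0,0,0,0],[0,0,0,0,0],[0,0,0,0,0]]]'
```

```text
time: 15.05
ee_pos: [0.4913, -0.2777, 0.0076]
tcp_rot: [-179.9, -0.1, 118.1]
wrist_force: [-0.1, 0.6, -0.2]
opening: 0.0344
grasp_force: 0.0
time: 15.65
ee_pos: [0.4926, -0.279, 0.0101]
tcp_rot: [179.9, 0.1, 118.1]
wrist_force: [0.5, 1.7, 5.6]
opening: 0.0129
grasp_force: 59.2
```

```bash
python3 -m jog '[[[0,0,0.3,0,0],[0,0,0.5,0,0],[0,0,0.4,0,0],[0.1,0.2,0,-0.5,0],[0.2,0.5,0,-0.8,0],[0.25,0.5,0,-0.8,0],[0.25,0.5,0,-0.8,0],[0.25,0.5,0,-0.8,0]]]'; python3 -m jog '[[[0.2,0.5,-0.2,-0.6,0],[0.08,0.19,-0.4,-0.2,0],[0,0,-0.15,0,0],[0,0,0,0,0],[0,0,0,0,0]]]'
python3 - <<'E'
from h import *
T=wristT();np.save("T3.npy",T);w=camera("wrist");i=camera("scene")[170:270,230:330];t=camera("top")[180:270,230:310]
cv2.imwrite("pics/w3raw.png",w)
print(sensors.get_obs()["ee_pos"])
o=np.zeros((600,800,3),np.uint8)
o[:280]=cv2.resize(w[0:196],(800,280),interpolation=3)
o[290:590,:300]=cv2.resize(i,(300,300),interpolation=3)
a=cv2.resize(t,None,fx=3.3,fy=3.3,interpolation=3);o[290:290+a.shape[0],310:310+a.shape[1]]=a
cv2.imwrite("pics/s4.png",o)
E
```

```text
time: 16.45
ee_pos: [0.5446, -0.1679, 0.0696]
tcp_rot: [180.0, 0.0, 99.4]
wrist_force: [0.1, -0.1, -0.5]
opening: 0.0133
grasp_force: 58.3
time: 16.95
ee_pos: [0.5581, -0.135, 0.0319]
tcp_rot: [180.0, 0.0, 95.5]
wrist_force: [-0.4, -0.3, -1.1]
opening: 0.0126
grasp_force: 58.4
[ 0.55846981 -0.13502623  0.03215966]
```

View pics/s4.png

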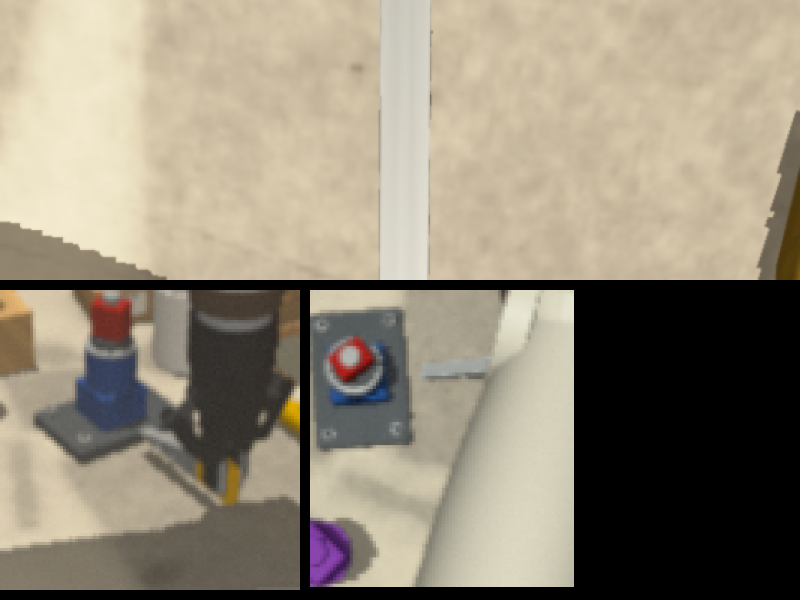

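The drift is straight in the grip: its edges are parallel in the wrist view, x 380–430. The top inset shows its tip at about (423,370), roughly in line with the socket. I'll enlarge the top view to check the lateral alignment.

```bash
python3 - <<'E'
from h import *
t=camera("top")[180:230,228:294]
cv2.imwrite("pics/s5.png",cv2.resize(t,None,fx=12,fy=12,interpolation=cv2.INTER_CUBIC))
E
```

View pics/s5.png

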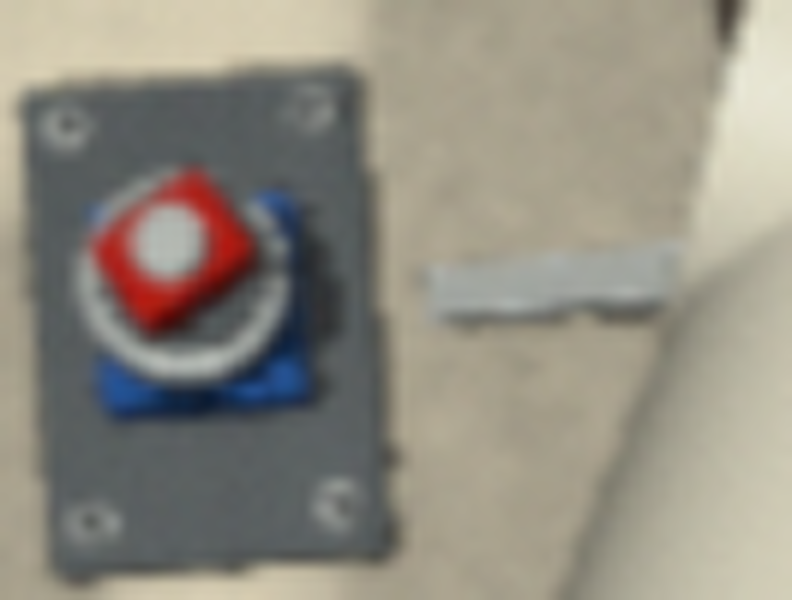

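Bolts read at (66,125), (312,108), (340,503) and (92,521). The drift's centreline runs from the tip at (430,292) to (665,272).

```bash
python3 - <<'E'
from h import *
np.set_printoptions(precision=4,suppress=True)
f=lambda X,Y,z:atz("top",(X+.5)/12-.5+228,(Y+.5)/12-.5+180,z)[:2]
b=[f(*p,.015) for p in((66,125),(312,108),(340,503),(92,521))];c=sum(b)/4
ax=(b[0]+b[1]-b[2]-b[3]);yaw=np.arctan2(ax[1],ax[0]);s=b[0]+b[3]-b[1]-b[2];print("centre",c,"yaw",np.degrees(yaw),np.degrees(np.arctan2(s[1],s[0]))-90)
X=np.array([np.cos(yaw),np.sin(yaw)]);Y=np.array([-X[1],X[0]])
tip,m=f(430,292,.024),f(665,272,.0405)
for p in(tip,m): print(p,"in socket frame",(p-c)@X,(p-c)@Y)
d=tip-m;print("drift dir",np.degrees(np.arctan2(d[1],d[0])))
p=np.array([.5585,-.135]);print("tcp in socket",(p-c)@X,(p-c)@Y)
E
```

```text
centre [0.5414 0.0495] yaw 5.968480995442129 5.7101744434987864
[ 0.5474 -0.0098] in socket frame -0.00017654347040981443 -0.05965897483768557
[ 0.552  -0.0703] in socket frame -0.001930320691313359 -0.12030224800700624
drift dir 94.3119735416409
tcp in socket -0.00219286695312016 -0.18529893496769845
```

```bash
python3 -m jog '[[[0.006,0.1,0,0.03,0],[-0.01,0.2,0,0,0],[-0.02,0.2,0,0,0],[-0.01,0.1,0,0,0],[0,0,0,0,0]]]'; python3 -m jog '[[[-0.005,0.05,0,0,0],[-0.005,0.05,0,0,0],[-0.005,0.05,0,0,0],[0,0,0,0,0]]]';  python3 -m jog '[[[-0.005,0.05,0,0,0],[-0.005,0.05,0,0,0],[-0.005,0.05,0,0,0],[0,0,0,0,0]]]'
```

```text
time: 17.65
ee_pos: [0.5564, -0.1031, 0.0311]
tcp_rot: [-180.0, -0.0, 95.8]
wrist_force: [0.1, -1.1, -1.7]
opening: 0.0129
grasp_force: 58.4
time: 18.05
ee_pos: [0.5557, -0.0965, 0.0311]
tcp_rot: [180.0, -0.0, 95.7]
wrist_force: [0.1, 1.1, -1.8]
opening: 0.0131
grasp_force: 58.4
time: 18.45
ee_pos: [0.555, -0.0888, 0.0311]
tcp_rot: [-180.0, -0.0, 95.7]
wrist_force: [0.4, 0.4, -1.1]
opening: 0.0129
grasp_force: 58.4
```

```bash
python3 -m jog '[[[-0.01,0.1,0,0,0],[-0.01,0.1,0,0,0],[0,0,0,0,0]]]'; python3 -m jog '[[[0,0,-0.01,0,0],[0,0,-0.01,0,0],[0,0,0,0,0]]]';  python3 -m jog '[[[0,0,-0.01,0,0],[0,0,0,0,0]]]'
```

```text
time: 18.75
ee_pos: [0.5539, -0.0785, 0.0311]
tcp_rot: [-180.0, -0.0, 95.7]
wrist_force: [0.3, -0.3, -1.7]
opening: 0.0131
grasp_force: 58.4
time: 19.05
ee_pos: [0.554, -0.0793, 0.03]
tcp_rot: [-180.0, -0.0, 95.7]
wrist_force: [-1.0, 0.4, -2.2]
opening: 0.013
grasp_force: 58.4
time: 19.25
ee_pos: [0.5541, -0.0793, 0.0297]
tcp_rot: [180.0, -0.0, 95.7]
wrist_force: [0.6, -0.3, -0.3]
opening: 0.0133
grasp_force: 58.7
```

```bash
python3 -m jog '[[[-0.01,0.1,0,0,0],[-0.01,0.1,0,0,0],[-0.01,0.1,0,0,0],[-0.01,0.1,0,0,0],[0,0,0,0,0]]]'; python3 -m jog '[[[-0.005,0.05,0,0,0],[-0.005,0.05,0,0,0],[0,0,0,0,0]]]';  python3 -m jog '[[[-0.005,0.05,0,0,0],[-0.005,0.05,0,0,0],[0,0,0,0,0]]]'
```

```text
time: 19.75
ee_pos: [0.552, -0.0583, 0.0297]
tcp_rot: [180.0, -0.0, 95.8]
wrist_force: [0.2, 0.8, 1.1]
opening: 0.0133
grasp_force: 58.8
time: 20.05
ee_pos: [0.5517, -0.0544, 0.0299]
tcp_rot: [180.0, 0.0, 95.7]
wrist_force: [0.8, -3.3, 2.9]
opening: 0.0128
grasp_force: 59.1
time: 20.35
ee_pos: [0.5513, -0.0497, 0.0299]
tcp_rot: [180.0, 0.1, 95.7]
wrist_force: [0.8, -4.3, 5.3]
opening: 0.0133
grasp_force: 59.2
```

```bash
python3 -m jog '[[[-0.005,0.05,0.004,0,0],[-0.005,0.05,0,0,0],[0,0,0,0,0]]]'; python3 -m jog '[[[-0.005,0.05,0,0,0],[-0.005,0.05,0,0,0],[0,0,0,0,0]]]';  python3 -m jog '[[[-0.005,0.05,0,0,0],[-0.005,0.05,0,0,0],[0,0,0,0,0]]]'
```

```text
time: 20.65
ee_pos: [0.5508, -0.0452, 0.03]
tcp_rot: [180.0, 0.1, 95.6]
wrist_force: [1.3, -6.6, 2.2]
opening: 0.013
grasp_force: 59.1
time: 20.95
ee_pos: [0.5504, -0.0405, 0.03]
tcp_rot: [180.0, 0.1, 95.6]
wrist_force: [1.0, -8.0, 2.2]
opening: 0.0132
grasp_force: 59.1
time: 21.25
ee_pos: [0.5499, -0.0355, 0.0301]
tcp_rot: [180.0, 0.2, 95.6]
wrist_force: [1.4, -7.4, 2.7]
opening: 0.013
grasp_force: 59.1
```

```bash
python3 -m jog '[[[-0.005,0.05,0,0,0],[-0.005,0.05,0,0,0],[0,0,0,0,0]]]'; python3 -m jog '[[[-0.005,0.05,0,0,0],[-0.005,0.05,0,0,0],[0,0,0,0,0]]]'; python3 -m jog '[[[-0.003,0.03,0,0,0],[0,0,0,0,0],[0,0,0,0,0]]]'
python3 - <<'E'
from h import *
w=camera("wrist");i=camera("scene")[160:250,225:325];cv2.imwrite("pics/sc6.png",i)
o=np.zeros((600,800,3),np.uint8)
o[:450,:500]=cv2.resize(i,(500,450),interpolation=3)
o[:225,502:]=cv2.resize(w,(298,225))
cv2.imwrite("pics/s6.png",o)
E
```

```text
time: 21.55
ee_pos: [0.5494, -0.0304, 0.0301]
tcp_rot: [180.0, 0.1, 95.6]
wrist_force: [1.3, -5.9, 1.7]
opening: 0.0131
grasp_force: 59.1
time: 21.85
ee_pos: [0.5488, -0.0251, 0.03]
tcp_rot: [180.0, 0.1, 95.6]
wrist_force: [1.4, -5.1, 3.5]
opening: 0.0132
grasp_force: 59.1
time: 22.15
ee_pos: [0.5486, -0.0231, 0.03]
tcp_rot: [180.0, 0.0, 95.7]
wrist_force: [0.4, -4.5, 2.8]
opening: 0.0131
grasp_force: 59.1
```

View pics/s6.png

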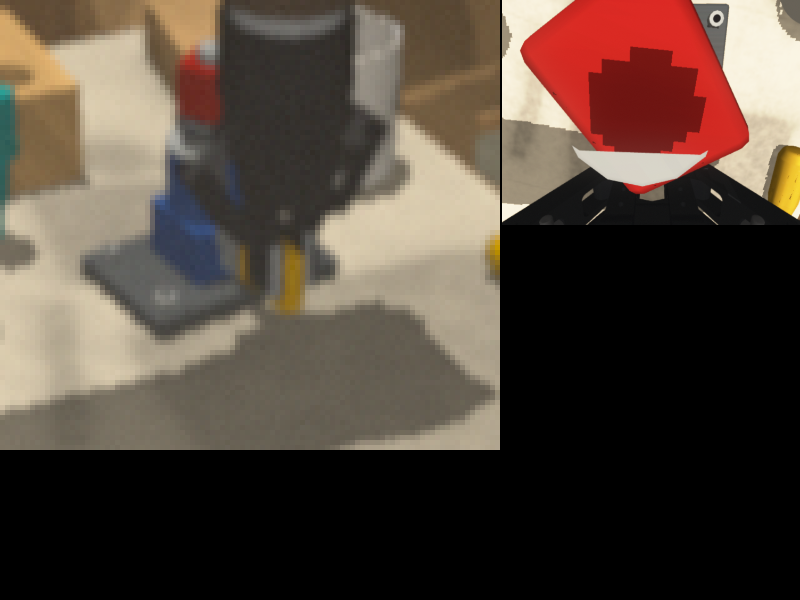

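The grip on the drift holds. The wrist camera looks down on the red head from close above without touching it, and the measured force is only the wedge load. By the wedge travel the lift is about 8.8 mm, so I need 4–5 mm more.

```bash
python3 -m jog '[[[-0.003,0.03,0,0,0],[0,0,0,0,0]]]'; python3 -m jog '[[[-0.003,0.03,0,0,0],[0,0,0,0,0]]]'; python3 -m jog '[[[-0.003,0.03,0,0,0],[0,0,0,0,0],[0,0,0,0,0]]]'
```

```text
time: 22.45
ee_pos: [0.5484, -0.0214, 0.03]
tcp_rot: [180.0, 0.0, 95.7]
wrist_force: [0.2, -4.3, 3.6]
opening: 0.0127
grasp_force: 59.2
time: 22.65
ee_pos: [0.5482, -0.0197, 0.03]
tcp_rot: [180.0, 0.0, 95.7]
wrist_force: [0.9, -2.4, 3.5]
opening: 0.0131
grasp_force: 59.2
time: 22.95
ee_pos: [0.548, -0.018, 0.0299]
tcp_rot: [180.0, -0.0, 95.7]
wrist_force: [1.0, -1.8, 4.8]
opening: 0.0129
grasp_force: 59.3
```

```bash
python3 -m jog '[[[0,0,0.01,0,0],[0,0,0,0,0],[0,0,0,0,0.2],[0,0,0,0,0.3],[0,0,0,0,0.3],[0,0,0,0,0.3],[0,0,0,0,0.3]]]' 20; python3 -m jog '[[[0.01,-0.1,0.1,0,0.3],[0.01,-0.1,0.3,0,0.3],[0,-0.2,0.5,0,0.3],[0,-0.6,0.6,0,0.3],[0,-0.8,0.6,0,0.3],[0,-0.8,0.6,0,0.3],[0,-0.8,0.2,0,0.3],[0,0,0,0,0.3]]]'; python3 -m jog '[[[-0.3,-0.8,0,0,0.3],[-0.5,-0.8,0,0,0.3],[-0.5,-0.5,0,0,0.3],[0,0,0,0,0.3]]]'
python3 - <<'E'
from h import *
i=camera("scene")[165:245,225:325];t=camera("top")[180:235,228:294]
cv2.imwrite("pics/sc7.png",i)
o=np.zeros((600,800,3),np.uint8)
a=cv2.resize(i,(500,400),interpolation=3);o[:400,:500]=a
b=cv2.resize(t,None,fx=4.5,fy=4.5,interpolation=3);o[:b.shape[0],502:502+b.shape[1]]=b
cv2.imwrite("pics/s7.png",o)
E
```

```text
time: 23.65
ee_pos: [0.5478, -0.0181, 0.0302]
tcp_rot: [-180.0, -0.0, 95.7]
wrist_force: [0.5, 0.3, -0.8]
opening: 0.0254
grasp_force: 0.0
time: 24.45
ee_pos: [0.5493, -0.1929, 0.1787]
tcp_rot: [179.8, 0.2, 95.5]
wrist_force: [-0.2, 0.9, -0.9]
opening: 0.0256
grasp_force: 0.0
time: 24.85
ee_pos: [0.4814, -0.2958, 0.1763]
tcp_rot: [-180.0, 0.0, 95.5]
wrist_force: [0.3, 1.1, -0.6]
opening: 0.0254
grasp_force: 0.0
```

View pics/s7.png

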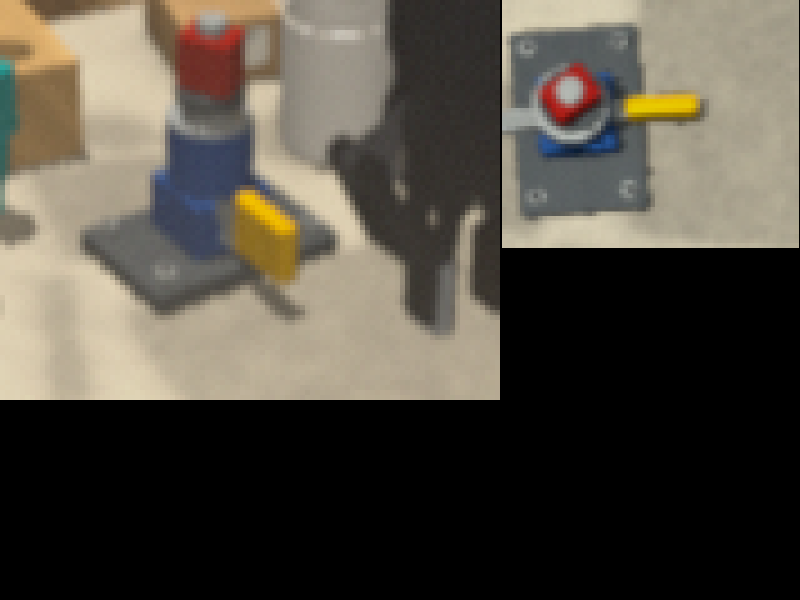

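```bash
python3 - <<'E'
from h import *
for z in(.147,.155,.157,.159): print(z,proj("scene",(.5414,.0495,z)))
s3=cv2.imread("pics/s3.png")[:192,564:800]; s7=cv2.imread("pics/sc7.png")
a=cv2.resize(s3,None,fx=5,fy=5,interpolation=3); b=cv2.resize(s7,None,fx=12,fy=12,interpolation=3)  # 12x: s3 origin (220,150), s7 origin (225,165)
def c(u0,u1,v0,v1):
    t=a[int((v0-150)*12):int((v1-150)*12),int((u0-220)*12):int((u1-220)*12)]
    r=cv2.matchTemplate(b,t,cv2.TM_CCOEFF_NORMED);_,m,_,l=cv2.minMaxLoc(r);return m,(225+l[0]/12-u0,165+l[1]/12-v0)
print("head",c(259,276,170,186)); print("socket body (ref)",c(254,272,196,216))
# block front gap to body, top view
E
```

```text
0.147 [266.78118073 171.32868473]
0.155 [266.78595415 168.78733095]
0.157 [266.7871522  168.14923608]
0.159 [266.78835213 167.51003281]
head (0.885616660118103, (0.0, -1.6666666666666572))
socket body (ref) (0.9184815883636475, (-0.1666666666666572, -0.08333333333334281))
```

```bash
python3 - <<'E'
from h import *
np.set_printoptions(precision=4,suppress=True)
def red(i): b,g,r=[i[...,k].astype(float) for k in range(3)]; return np.clip((r-np.maximum(b,g)-25)/60,0,1)
s3=cv2.imread("pics/s3.png")[:192,564:800];h=cv2.resize(s3,(98,80),interpolation=cv2.INTER_AREA)
now=camera("scene")[150:230,220:318]
for n,i in(("home",h),("now",now)):
    m=red(i)[10:45,30:65]; ys,xs=np.mgrid[10:45,30:65]; rows=m.sum(1)
    print(n,"centroid",(m*xs).sum()/m.sum()+220,(m*ys).sum()/m.sum()+150,m.sum()); print(np.round(rows[5:32],1))
t=camera("top");b,g,r=[t[...,k].astype(int) for k in range(3)]
m=((r-b>90)&(g-b>60)); m[:, :245]=0; m[:,285:]=0; m[:190]=0; m[222:]=0
ys,xs=np.nonzero(m);c=np.array([.5414,.0495]);Y=np.array([-.1,.995]);X=np.array([.995,.1])
print(xs.min(),xs.max(),len(xs))
for u in(xs.min()-.5,xs.max()+.5,xs.mean()): p=atz("top",u,ys.mean(),.062)[:2]-c;print(p@X,p@Y)
E
```

```text
home centroid 266.2631525285481 173.67638662316477 163.46666666666664
[ 5.8  5.9  5.8  4.4  2.2  0.4  0.6  2.7  6.8  9.4 12.8 11.6  9.5  7.9
  7.6  7.4  7.2  7.1  7.2  6.8  4.3  1.5  0.   0.   0.   0.   0. ]
now centroid 266.49781659388645 172.0856726970264 160.29999999999998
[ 5.9  5.8  4.2  3.2  2.7  5.6  8.2 11.5 12.2 10.4  8.4  7.5  7.6  7.5
  7.4  7.2  7.   5.6  2.9  0.6  0.   0.   0.   0.   0.   0.   0. ]
255 271 83
-0.0012108579816802838 -0.03362472664856093
-0.004891937147598902 -0.08495390381306746
-0.003032589767684885 -0.059000168259106
```

By row profile the head rose about 2.5 px, roughly 8 mm. The block gap of 7.6 mm implies about 10 mm. To be surely at "about a centimetre" I'll nudge the block in 3–4 mm more, pushing from behind with shut fingers.

```bash
python3 -m jog '[[[0.2,0.6,0,0,0.1],[0.2,0.7,0,0,0],[0.2,0.7,0,0,0],[0.2,0.7,0,0,0],[0.2,0.7,0,0,0],[0.2,0.6,0,0,0],[0.19,0.52,0,0,0],[0,0,0,0,0]]]'; python3 -m jog '[[[0,0,-0.5,0,0],[0,0,-0.6,0,0],[0,0,-0.6,0,0],[0,0,-0.6,0,0],[0,0,-0.42,0,0],[0,0,0,0,0],[0,0,0,0,0]]]'; python3 -m jog '[[[-0.02,0.2,0,0,0],[-0.01,0.1,0,0,0],[0,0,0,0,0]]]'
```

```text
time: 25.85
ee_pos: [0.5544, -0.0631, 0.1752]
tcp_rot: [180.0, -0.0, 96.0]
wrist_force: [-0.6, -0.2, -1.1]
opening: 0.0001
grasp_force: 0.0
time: 26.55
ee_pos: [0.5535, -0.067, 0.0399]
tcp_rot: [-180.0, 0.0, 95.7]
wrist_force: [-0.1, 0.3, 0.3]
opening: 0.0002
grasp_force: 0.0
time: 26.85
ee_pos: [0.5524, -0.0513, 0.0404]
tcp_rot: [179.9, 0.0, 95.8]
wrist_force: [0.4, 0.1, 0.7]
opening: 0.0
grasp_force: 0.0
```

```bash
python3 -m jog '[[[-0.006,0.06,0,0,0],[0,0,0,0,0]]]'; python3 -m jog '[[[-0.003,0.03,0,0,0],[0,0,0,0,0]]]'; python3 -m jog '[[[-0.003,0.03,0,0,0],[0,0,0,0,0]]]'
```

```text
time: 27.05
ee_pos: [0.5517, -0.0489, 0.0396]
tcp_rot: [180.0, 0.0, 95.7]
wrist_force: [0.4, -0.2, -0.4]
opening: -0.0002
grasp_force: 0.0
time: 27.25
ee_pos: [0.5514, -0.0477, 0.0393]
tcp_rot: [-180.0, -0.0, 95.7]
wrist_force: [0.1, -0.2, 0.2]
opening: -0.0003
grasp_force: 0.0
time: 27.45
ee_pos: [0.5513, -0.0461, 0.0392]
tcp_rot: [-180.0, -0.0, 95.7]
wrist_force: [0.1, -0.5, 0.0]
opening: 0.0003
grasp_force: 0.0
```

```bash
for i in 1; do python3 -m jog '[[[-0.003,0.03,0,0,0],[0,0,0,0,0]]]'; python3 -m jog '[[[-0.003,0.03,0,0,0],[0,0,0,0,0]]]'; done | grep -E "ee_pos|wrist_f"; python3 - <<'E'
from h import *
t=camera("top");b,g,r=[t[...,k].astype(int) for k in range(3)]
m=((r-b>90)&(g-b>60)); m[:, :245]=0; m[:,285:]=0; m[:190]=0; m[222:]=0
ys,xs=np.nonzero(m);print(xs.min(),xs.max(),len(xs))
E
```

```text
ee_pos: [0.5511, -0.0445, 0.0393]
wrist_force: [-0.4, 0.1, -0.1]
ee_pos: [0.551, -0.0431, 0.0393]
wrist_force: [-0.1, -0.3, 0.0]Traceback (most recent call last):
  File "<stdin>", line 4, in <module>
    return umr_minimum(a, axis, None, out, keepdims, initial, where)
ValueError: zero-size array to reduction operation minimum which has no identity
```

```bash
for i in 1; do python3 -m jog '[[[-0.002,0.02,0,0,0],[0,0,0,0,0]]]'; python3 -m jog '[[[-0.002,0.02,0,0,0],[0,0,0,0,0]]]';  python3 -m jog '[[[-0.002,0.02,0,0,0],[0,0,0,0,0]]]';  done | grep -E "ee_pos|wrist_f"
```

```text
ee_pos: [0.5509, -0.0424, 0.0393]
wrist_force: [0.5, -3.0, -0.4]
ee_pos: [0.5508, -0.0413, 0.0393]
wrist_force: [0.1, -3.9, 0.4]
ee_pos: [0.5507, -0.0401, 0.0393]
wrist_force: [1.2, -2.1, 0.1]
```

```bash
(python3 -m jog '[[[0.02,-0.2,0,0,0],[0.03,-0.4,0,0,0],[0,-0.6,0.3,0,0],[0,-0.8,0.6,0,0],[0,-0.8,0.6,0,0],[-0.3,-0.8,0.6,0,0],[-0.5,-0.8,0.4,0,0],[-0.5,-0.5,0,0,0]]]'; python3 -m jog '[[[0,0,0,0,0],[0,0,0,0,0]]]') | grep -E "time|ee_pos|wrist_f"; python3 - <<'E'
from h import *
np.set_printoptions(precision=4,suppress=True)
def red(i): b,g,r=[i[...,k].astype(float) for k in range(3)]; return np.clip((r-np.maximum(b,g)-25)/60,0,1)
h=cv2.resize(cv2.imread("pics/s3.png")[:192,564:800],(98,80),interpolation=cv2.INTER_AREA)
full=camera("scene");now=full[150:230,220:318];cv2.imwrite("pics/sc8.png",full)
first=cv2.imread("pics/scene0.png")
def edges(i):
    p=red(i)[10:45,30:65].sum(1); k=np.arange(10,45.); a=[]
    s=np.nonzero((p[13:27]<3.6)&(p[12:26]>=3.6))[0][-1]+13; bot=k[s-1]+(p[s-1]-3.6)/(p[s-1]-p[s])
    j=p[10:22].argmin()+10; 
    while p[j]<6: j+=1
    return k[j-1]+(6-p[j-1])/(p[j]-p[j-1]),bot
e0,e1=edges(h),edges(now);d=np.subtract(e0,e1)
s=(proj("scene",(.5414,.0495,.147))-proj("scene",(.5414,.0495,.157)))[1]/10
print(e0,e1,"rise mm",d/s)
t=camera("top");b,g,r=[t[...,k].astype(int) for k in range(3)]
m=((r-b>90)&(g-b>60)); m[:, :245]=0; m[:,285:]=0; m[:190]=0; m[222:]=0
ys,xs=np.nonzero(m);print(xs.min(),xs.max(),len(xs))
E
```

```text
time: 29.3
ee_pos: [0.4895, -0.2854, 0.1655]
wrist_force: [-0.5, -0.1, 0.5]
time: 29.5
ee_pos: [0.489, -0.2831, 0.1625]
wrist_force: [0.6, 1.0, 0.3]
(np.float64(22.808943089430894), np.float64(35.24698795180723)) (np.float64(20.028169014084508), np.float64(32.607142857142854)) rise mm [8.7461 8.3028]
255 270 82
```

```bash
python3 - <<'E'
from h import *
c=np.array([.5414,.0495]);o=np.array(camera_params("scene")["T"])[:2,3];n=(o-c)/np.linalg.norm(o-c)
P=lambda r,z:np.round(proj("scene",(*(c+n*r),z)),1)
print("rim near outer",P(.026,.095),"rim near inner",P(.0165,.095),"stub far/near top home",P(-.01,.147),P(.01,.147))
for L in(0,8,9,10,11,12): print(L,"stub top far",P(-.01,.147+L/1e3),"collar near bottom",P(.021,.095+L/1e3),"collar near top",P(.021,.103+L/1e3))
now=cv2.imread("pics/sc8.png");h=cv2.resize(cv2.imread("pics/s3.png")[:192,564:800],(98,80),interpolation=cv2.INTER_AREA)
for v in range(164,200): print(v,"home",h[v-150,44:49].mean(0).round().astype(int),"now",now[v,264:269].mean(0).round().astype(int))
E
```

```text
rim near outer [266.7 191.7] rim near inner [266.7 190.1] stub far/near top home [266.8 169.8] [266.8 172.9]
0 stub top far [266.8 169.8] collar near bottom [266.7 190.9] collar near top [266.7 188.4]
8 stub top far [266.8 167.3] collar near bottom [266.7 188.4] collar near top [266.8 186. ]
9 stub top far [266.8 166.9] collar near bottom [266.7 188.1] collar near top [266.8 185.7]
10 stub top far [266.8 166.6] collar near bottom [266.8 187.8] collar near top [266.8 185.4]
11 stub top far [266.8 166.3] collar near bottom [266.8 187.5] collar near top [266.8 185. ]
12 stub top far [266.8 166. ] collar near bottom [266.8 187.2] collar near top [266.8 184.7]
164 home [106 156 197] now [105 156 196]
165 home [107 158 199] now [108 159 200]
166 home [106 159 200] now [118 161 197]
167 home [108 161 203] now [141 168 190]
168 home [108 159 199] now [154 167 176]
169 home [114 154 186] now [142 149 155]
170 home [140 157 170] now [115 122 129]
171 home [149 159 165] now [ 90  97 126]
172 home [133 140 145] now [ 66  74 149]
173 home [104 110 125] now [ 45  54 152]
174 home [ 80  87 130] now
[... 267 characters left out ...]
me [ 39  47 110] now [ 40  49 111]
182 home [ 40  48 111] now [ 40  48 108]
183 home [ 40  48 111] now [50 57 99]
184 home [ 39  47 111] now [64 68 86]
185 home [ 43  52 107] now [70 74 77]
186 home [54 60 96] now [68 73 75]
187 home [72 75 86] now [76 80 83]
188 home [74 78 80] now [89 95 97]
189 home [81 85 87] now [ 92  98 100]
190 home [119 125 127] now [ 99 105 108]
191 home [131 136 137] now [112 117 118]
192 home [117 114 113] now [111 107 106]
193 home [99 81 75] now [99 80 74]
194 home [93 68 59] now [93 68 58]
195 home [94 68 58] now [94 69 59]
196 home [93 68 58] now [94 69 60]
197 home [94 69 59] now [94 69 59]
198 home [95 69 59] now [94 68 60]
199 home [94 68 58] now [94 69 60]
```

Column profiles of the arbor in the scene picture, before and after, shift by 2.8–3.0 px, so the collar is about 9 mm clear. One more 3 mm nudge centres it on a centimetre.

```bash
(python3 -m jog '[[[0.19,0.6,0,0,0],[0.2,0.7,0,0,0],[0.2,0.7,0,0,0],[0.2,0.7,0,0,0],[0.2,0.7,0,0,0],[0.2,0.6,0,0,0],[0.1,0.32,0,0,0],[0,0,0,0,0]]]'; python3 -m jog '[[[0,0,-0.5,0,0],[0,0,-0.6,0,0],[0,0,-0.6,0,0],[0,0,-0.5,0,0],[0,0,-0.24,0,0],[0,0,0,0,0],[0,0,0,0,0]]]'; python3 -m jog '[[[-0.02,0.2,0,0,0],[-0.015,0.15,0,0,0],[-0.01,0.1,0,0,0],[0,0,0,0,0]]]')| grep -E "ee_pos|wrist_f"
```

```text
ee_pos: [0.5545, -0.0639, 0.1621]
wrist_force: [0.3, -1.0, 0.2]
ee_pos: [0.5544, -0.0669, 0.0416]
wrist_force: [1.6, -0.2, -0.0]
ee_pos: [0.5519, -0.0431, 0.041]
wrist_force: [0.1, -0.1, 0.1]
```

```bash
(python3 -m jog '[[[-0.004,0.04,0,0,0],[0,0,0,0,0]]]'; python3 -m jog '[[[-0.003,0.03,0,0,0],[0,0,0,0,0]]]';  python3 -m jog '[[[-0.003,0.03,0,0,0],[0,0,0,0,0]]]' )| grep -E "ee_pos|wrist_f"
```

```text
ee_pos: [0.5515, -0.0419, 0.0406]
wrist_force: [-0.2, -0.3, -0.5]
ee_pos: [0.5513, -0.0405, 0.0405]
wrist_force: [0.9, 1.1, -0.3]
ee_pos: [0.5512, -0.0393, 0.0405]
wrist_force: [0.2, -2.0, -0.3]
```

```bash
(python3 -m jog '[[[-0.003,0.03,0,0,0],[0,0,0,0,0]]]'; python3 -m jog '[[[-0.002,0.02,0,0,0],[0,0,0,0,0]]]'; python3 -m jog '[[[0.02,-0.2,0,0,0],[0.03,-0.4,0,0,0],[0,-0.6,0.3,0,0],[0,-0.8,0.6,0,0],[0,-0.8,0.6,0,0],[-0.3,-0.8,0.6,0,0],[-0.5,-0.8,0.4,0,0],[-0.5,-0.5,0,0,0]]]'; python3 -m jog '[[[0,0,0,0,0],[0,0,0,0,0],[0,0,0,0,0]]]') | grep -E "time|ee_pos|wrist_f"; python3 - <<'E'
from h import *
i=camera("scene").astype(int)
p=i[164:188,264:269].mean(1)
h=cv2.resize(cv2.imread("pics/s3.png")[:192,564:800],(98,80),interpolation=cv2.INTER_AREA)[14:38,44:49].mean(1)
x=np.arange(24.);xx=np.arange(4,22,.1);best=[]
for s in np.arange(0,5,.05):
    q=xx[(xx-s>=0)]; best.append((sum(((np.interp(q-s,x,p[:,k])-np.interp(q,x,h[:,k]))**2).mean() for k in range(3)),s))
s=min(best);print("shift px",s[1],"lift mm",s[1]/.3175,s[0])
E
```

```text
time: 32.3
ee_pos: [0.551, -0.0375, 0.0405]
wrist_force: [-0.3, -1.2, 0.4]
time: 32.5
ee_pos: [0.5509, -0.0364, 0.0405]
wrist_force: [0.3, -1.5, -1.2]
time: 33.3
ee_pos: [0.4897, -0.2819, 0.1669]
wrist_force: [-0.2, -0.5, -0.8]
time: 33.6
ee_pos: [0.49, -0.2784, 0.1635]
wrist_force: [0.6, -0.2, -0.1]
shift px 2.9000000000000004 lift mm 9.133858267716537 45.38187777777783
```

```bash
python3 -c "
from workcell import ticket
print(ticket.job_done())"
```

```text
the job is handed in; nothing more can be done
None
```

The job is handed in. The arbor was seated home, released, then freed with the drift; its collar now stands clear of the rim by roughly 9 mm (camera) to 11 mm (drift position), the drift is still in the slot, and the robot is clear.

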